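Turn the cell carousel and set the red cell on the sloped test rest

TASK

Turn the cell carousel by hand until the cup with the red cell stands at the yellow arrow at its front, and only then take the red cell out. Lay it gently in the sloped white test rest, terminal end up, pushed fully home against the rest's foot plate, and let go. The blue cells must stay in their cups.

Things in the scene. Friction and masses are not known exactly. Their poses are not given: they have to be found in the camera images.
- red_cell: a cylindrical battery cell, 38 mm diameter, 120 mm tall over its brass terminal button (body with flat shoulder 114.5 mm, button 14 mm diameter), about 0.22 kg; origin at the centre of its flat bottom, z along its axis towards the terminal. Red sleeve with a white band: the cell wanted. It starts in cup0 of the carousel.
- blue_cell_a: a cylindrical battery cell, 38 mm diameter, 120 mm tall over its brass terminal button (body with flat shoulder 114.5 mm, button 14 mm diameter), about 0.22 kg; origin at the centre of its flat bottom, z along its axis towards the terminal. Blue sleeve; stays in cup1.
- blue_cell_b: a cylindrical battery cell, 38 mm diameter, 120 mm tall over its brass terminal button (body with flat shoulder 114.5 mm, button 14 mm diameter), about 0.22 kg; origin at the centre of its flat bottom, z along its axis towards the terminal. Blue sleeve; stays in cup2.
- blue_cell_c: a cylindrical battery cell, 38 mm diameter, 120 mm tall over its brass terminal button (body with flat shoulder 114.5 mm, button 14 mm diameter), about 0.22 kg; origin at the centre of its flat bottom, z along its axis towards the terminal. Blue sleeve; stays in cup4. (cup3 is empty.)
- carousel_base: fixed round grey foot of the cell carousel, 236 mm diameter, 14 mm high, on the bench; origin on the carousel's vertical turning axis at bench height, z up. A tab with a yellow arrow mark sticks out of the foot along its -x, 142 mm from the axis: this is the front, turned roughly towards the robot
- carousel (a joint): turning angle of the carousel about the vertical axis through the origin of carousel_base, rad, 0 at the start, growing counter-clockwise seen from above; it turns either way as far as needed, has about 0.15 N m of friction and stays where it is left
- knob (a point): centre of the black bar knob on top of the carousel's hub, on the turning axis 170 mm above the bench: a bar 72 mm long (along the point's x), 18 mm thick (along its y), 38 mm high (151 to 189 mm above the bench). It turns with the carousel; the cells round it reach up to 162 mm, 85 mm or more from the axis
- cup0 (a point): cup0: where the bottom centre of its cell stands, 69 mm from the turning axis, 45 mm above the bench. The five grey cups turn with the carousel, 72 degrees apart; each leans outward, its axis 22 degrees from vertical; open on top, 47 mm deep and across. A cell stands loosely in it, tipped up to 3 degrees more, and sticks out 73 mm; its top is about 114 mm from the axis, 156 mm up
- cup1 (a point): the same point of cup1, 72 degrees counter-clockwise from cup0 seen from above
- cup2 (a point): the same point of cup2, 144 degrees counter-clockwise from cup0
- cup4 (a point): the same point of cup4, 72 degrees clockwise from cup0
- rest: sloped test rest: white V trough, fixed. z runs up along the trough, 25 degrees from vertical, leaning roughly towards the robot. Origin: top of the foot plate closing its lower end, 85 mm above the bench; a cell lying fully home has the same origin and z axis. The walls are on the under side, at 45 degrees either side of this frame's -x; the +x side and upper end are open; y is level
- rest_stand: dark steel foot (110 x 84 x 10 mm) and two posts that carry the rest, fixed to the bench; origin on the bench below the rest's origin, -x the way the trough leans. The trough is 64 mm long and 54 mm wide with 4 mm walls, so the upper half of a cell in it stands free. Friction can hold a cell short of the foot plate: push it down the slope until it is felt to stop

How it is judged (in metres and radians):
On the way, in this order (a step that is already met when the one before it is completed fails the run):
1. the red cell, still in its cup, stands at the arrow (its bottom centre within 18 mm sideways of the arrow's line) and the carousel is at rest (y of red_cell in the frame of carousel_base between -0.018 and 0.018 m and x of red_cell in the frame of carousel_base below -0.03 m and distance between red_cell and cup0 below 0.012 m and velocity of joint carousel between -0.1 and 0.1 rad/s), for 0.2 s.
2. the red cell is out of its cup (distance between red_cell and cup0 above 0.1 m), for 0.1 s.
At the end, for the whole second after the job is handed in: the red cell lies at rest in the trough with its bottom on the foot plate (gap under 4 mm), within 5 mm sideways and 0.08 rad of the trough's line, terminal up; each blue cell is within 20 mm of its place in its cup (z of red_cell in the frame of rest between -0.004 and 0.004 m and x of red_cell in the frame of rest between -0.005 and 0.005 m and y of red_cell in the frame of rest between -0.005 and 0.005 m and angle between the z axis of red_cell and the z axis of rest, either way round below 0.08 rad and linear speed of red_cell below 0.02 m/s and distance between blue_cell_a and cup1 below 0.02 m and distance between blue_cell_b and cup2 below 0.02 m and distance between blue_cell_c and cup4 below 0.02 m); the robot touches nothing.
It fails at once if a blue cell left its cup (distance between blue_cell_a and cup1 above 0.02 m or distance between blue_cell_b and cup2 above 0.02 m or distance between blue_cell_c and cup4 above 0.02 m).
It fails at once if the red cell was rammed into the rest (over 100 N) (contact force between red_cell and rest above 100 N).
It fails at once if the red cell was let fall (moving freely at over 0.3 m/s, away from its cup, with no finger on it) (distance between red_cell and cup0 above 0.1 m and contact force between the fingers and red_cell below 0.05 N and linear speed of red_cell above 0.3 m/s).
It also fails if it takes over 67 s, if anything falls off the work surface, if the arm or the gripper's body presses on something with over 40 N, if the wrist force passes 120 N, or if a joint passes its speed limit or range.

ROBOT

A 6-joint arm with a two-finger parallel gripper is mounted at the origin on a cart in front of the work surface, level with it; the furniture and walls round the work are solid. World frame = base frame: x ahead of the robot, y to its left, z up, the work surface at z = 0. Lengths are in mm, angles in rad, forces in N, time in s.
With the tool pointing down it reaches from about 375 to 900 mm from the base axis. Payload 3.1 kg.
Tool frame: the origin (TCP) lies on the centre line of the jaws, within the pads' length; the fingertips stand 19 mm ahead of it and the grasp point (between the pads) is the TCP; z points along the fingers, y is the direction in which the jaws open and shut (so a half turn about z gives the same grasp; the last joint's range is limited). The gripper opens to 87 mm and grips with 3 to 60 N. Pads are 19 mm wide; open, the fingers measure 117 mm over their backs; the gripper's body (75 mm by 190 mm) begins 51 mm behind the grasp point.
Start: joints at [-1.52, 0.527, 1.433, -0, 1.181, -0.178], TCP at [142.39, -608.541, 241.548] pointing down, gripper open.
Joint ranges: [-3.08, 3.08], [-0.75, 2.2], [0.22, 2.44], [-1.43, 4.57], [0, 2.65], [-2.85, 2.85]. Speed limits (rad/s): [2.79, 2.79, 3.14, 3.14, 3.14, 3.14].

INTERFACE

Orientations are given as a rotation vector (axis times angle).
In Python, from rig import env, vision gives the robot as it stands.
- The arm moves only by the tool move_arm, never from a script. Its argument "moves" is a list that holds one entry, the list of rows, each a list of 6 numbers: the shift along the tool's x, y, z in cm, then the turn, a rotation vector about the tool's x, y, z in rad. In form: [[[dx, dy, dz, rx, ry, rz], ...]]. A call has 1 to 12 rows; each row shifts and turns the commanded pose from where the row before left it, along the tool's axes as they then stand; what a row does not reach is not made up. A row lasts 1/12 s, in which the tool goes at most 41.7 mm and 7.16 degrees, less where a joint would pass 70% of its speed; a pose out of reach is approached as far as the arm can. A call is refused whole if a number of a shift passes 4.17 or a number of a turn 0.125, either way. A call with a gripper value outside its range is refused whole. "claw" is the opening, from -1 (shut) to 1 (fully open), so that 0 is half open, set as the call begins (left out, the last holds). The fingers move at their own pace and stop on an object; "newtons" is the grip in N (left out, the last holds). Time passes only in rows, so rows that do not move let the fingers close. It gives the time, the measured TCP pose, the force and the opening at its end, in the units of the state.
- env.sense(): the state, without advancing time (a new reading comes with each control period).
- vision.camera(name): name is "scene" or "top" or "wrist"; returns the picture (480x640x3 uint8, red, green, blue); there is no depth.
- vision.camera_params(name): a dict with "K" (3x3 intrinsics, pixels), "R" (3x3) and "t" (3): a world point X has camera coordinates R X + t. Camera axes: x right, y down, z forward; pixel columns grow to the right and rows downward; lengths in mm; the calibration is good to about 2 mm. A picture is of the moment at which its call begins: read the wrist's pose just before it. camera_params takes no time and is no camera call; for the wrist camera it gives the pose at the moment of the call.
- env.sign_off(): hands the job in, once; it reports no verdict.
The state is a dict: "t": time; "qpos": joint angles; "qd": joint speeds; "joint_efforts": joint torques, N m; "ee_pos": TCP position; "orientation": TCP orientation; "ft_force": force on the tool from outside, world axes, zero at the start; "ft_torque": the same for the moment, N m; "opening": finger opening in mm.
Only numpy, scipy, OpenCV 4.12 (cv2) and the standard library are available. Lean on these libraries where they do the work, as an engineer would, in place of code of your own. Each camera call takes 0.05 s, during which the arm holds its last target. There are 200 camera calls.

## Working session

There is one attempt and no reset: what is moved stays moved. The work goes in short steps, Python scripts to look and compute and a tool call to move; the robot and the scene stay as the last step left them, time stands still between calls to the robot, and variables do not carry over. Pictures are saved under pics/ and viewed, on a budget of 10 in all, crops included, one or two more only if the job needs it, and the job is handed in when it is done.

Besides the shell and the picture viewer there is one more tool, called as a command line: name --argument value ..., lists and objects as JSON in quotes. move_arm: Moves the arm, as the interface text tells. Its arguments: {"type":"object","properties":{"moves":{"type":"array","items":{"type":"array","items":{"type":"array","items":{"type":"number"}}}},"claw":{"type":"number"},"newtons":{"type":"number"}},"required":["moves"]}

```bash
ls; mkdir -p pics
python3 - <<'E'
from rig import env, vision
import cv2
print(env.sense())
for n in("scene","top"):
    im=vision.camera(n); cv2.imwrite(f"pics/{n}0.png",im[:,:,::-1])
    p=vision.camera_params(n); print(n,p)
E
```

```text
pics
{'t': 0.0, 'qpos': array([-1.51949576e+00,  5.28487966e-01,  1.43390581e+00, -1.27646706e-05,
        1.18135901e+00, -1.78476641e-01]), 'qd': array([ 6.64338545e-04,  1.21441252e-03,  1.42105872e-03, -2.77858165e-04,
        5.57711140e-04, -3.30731479e-05]), 'joint_efforts': array([-8.31371781e-04, -4.40036488e+01, -1.76589185e+01,  6.32309332e-02,
        5.81434497e-02, -1.55640550e-04]), 'ee_pos': array([ 142.35418991, -607.86792258,  240.55706391]), 'orientation': array([-3.11873871e+00, -3.59900065e-01, -1.96978291e-04]), 'ft_force': array([0.40570305, 0.29428181, 0.65975424]), 'ft_torque': array([ 0.05768664, -0.01091392,  0.06082265]), 'opening': 86.64513633478201}
scene {'K': array([[477.36782162,   0.        , 324.20151436],
       [  0.        , 477.36782162, 238.60877586],
       [  0.        ,   0.        ,   1.        ]]), 'R': array([[-0.78396616, -0.62079824,  0.00256885],
       [-0.44803208,  0.56291688, -0.69454434],
       [ 0.42972585, -0.54565019, -0.71944531]]), 't': array([466.072813  , 413.23871115, 921.02322875])}
top {'K': array([[500.09981389,   0.        , 315.53969888],
       [  0.        , 500.09981389, 242.42627528],
       [  0.        ,   0.        ,   1.        ]]), 'R': array([[ 0.01069925, -0.99993164, -0.00471509],
       [-0.9966571 , -0.01028203, -0.08104873],
       [ 0.08099471,  0.00556649, -0.99669899]]), 't': array([ -71.77327825,  679.3160335 , 1127.90832462])}
```

View pics/scene0.png

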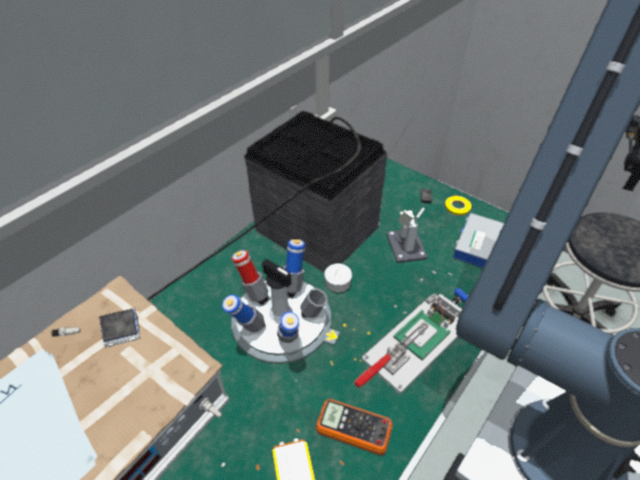

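View pics/top0.png

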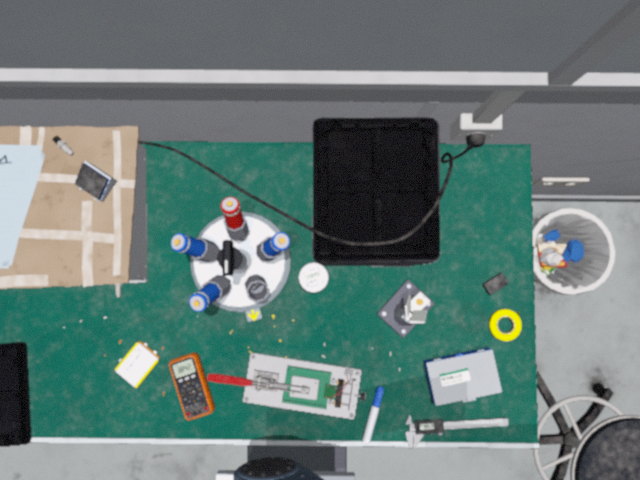

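The scene view shows the carousel near (281,315) and the rest at (408,240). In the top view the carousel is near (240,262), the yellow tab at (254,314), the red cell's top at (232,205) and the rest at (408,308). I'll measure these next and zoom in on the rest.

```bash
cat > h.py <<'E'
import numpy as np, cv2
from rig import env, vision
def ray(n,u,v,P=None):
    p=P or vision.camera_params(n); R,t=p["R"],p["t"]
    d=R.T@np.linalg.solve(p["K"],[u,v,1.]); return -R.T@t,d
def onz(n,u,v,z,P=None):
    c,d=ray(n,u,v,P); return c+d*(z-c[2])/d[2]
def proj(n,X,P=None):
    p=P or vision.camera_params(n); q=p["K"]@(p["R"]@np.asarray(X,float)+p["t"]); return q[:2]/q[2]
def tri(a,b):
    (c1,d1),(c2,d2)=a,b
    A=np.stack([d1,-d2],1); s=np.linalg.lstsq(A,c2-c1,rcond=None)[0]
    p,q=c1+d1*s[0],c2+d2*s[1]; return (p+q)/2,np.linalg.norm(p-q)
def blobs(im,lo,hi,amin=20):
    h=cv2.cvtColor(im,cv2.COLOR_RGB2HSV); m=cv2.inRange(h,np.array(lo),np.array(hi))
    n,l,s,c=cv2.connectedComponentsWithStats(m)
    return [(c[i].round(1),s[i]) for i in range(1,n) if s[i][4]>=amin],m
E
python3 - <<'E'
from h import *
T=cv2.imread("pics/top0.png")[:,:,::-1].copy(); S=cv2.imread("pics/scene0.png")[:,:,::-1].copy()
for n,im in(("top",T),("scene",S)):
    print(n,"yellow",blobs(im,(22,120,120),(35,255,255),10)[0]); print("red",blobs(im,(0,150,80),(6,255,255),60)[0]); print("brass",blobs(im,(8,60,150),(24,255,255),4)[0][:15])
a=cv2.resize(T[270:350,365:445],(400,400),interpolation=3);b=cv2.resize(S[195:275,365:445],(400,400),interpolation=3)
c=cv2.resize(T[190:330,165:305],(400,400),interpolation=3)
cv2.imwrite("pics/z1.png",np.hstack([a,b])[:,:,::-1]);cv2.imwrite("pics/z2.png",np.hstack([c,cv2.resize(S[230:370,211:351],(400,400),interpolation=3)])[:,:,::-1])
E
```

```text
top yellow [(array([547.3, 267.6]), array([542, 267,  12,   3,  23], dtype=int32)), (array([505. , 324.5]), array([489, 309,  33,  32, 608], dtype=int32)), (array([253.1, 315.2]), array([248, 310,  10,  10,  45], dtype=int32)), (array([126.3, 355. ]), array([115, 342,  23,  28,  65], dtype=int32)), (array([146.3, 374. ]), array([136, 361,  22,  27,  80], dtype=int32))]
red [(array([233.9, 220.6]), array([226, 213,  16,  15, 142], dtype=int32)), (array([220.9, 379.2]), array([206, 374,  33,  10,  87], dtype=int32))]
brass [(array([  8.7, 134.8]), array([  0, 127,  19,  16, 242], dtype=int32)), (array([ 63.9, 153.3]), array([  42,  127,   55,   47, 1281], dtype=int32)), (array([ 34.5, 135.7]), array([ 32, 128,   5,  16,  45], dtype=int32)), (array([ 79.5, 129. ]), array([ 79, 128,   2,   3,   4], dtype=int32)), (array([133.8, 140.6]), array([129, 134,   9,  14,  45], dtype=int32)), (array([106.6, 143.8]), array([101, 137,  11,  13,  87], dtype=int32)), (array([128. , 148.2]), array([127, 147,   3,   3,   4], dtype=int32)), (array([106.4, 153.6]), array([102, 151,  11,   5,  20], dtype=
[... 1442 characters left out ...]
7,  311,   74,   83, 1868], dtype=int32)), (array([289.5, 321.5]), array([287, 319,   7,   5,  17], dtype=int32)), (array([108.4, 372.1]), array([  64,  326,  107,   94, 3695], dtype=int32)), (array([ 28. , 349.1]), array([ 21, 343,  14,  13,  97], dtype=int32)), (array([  5.6, 366.2]), array([  0, 357,  16,  21, 192], dtype=int32)), (array([130.8, 422.2]), array([  82,  378,  102,  102, 4123], dtype=int32)), (array([354.1, 432.5]), array([317, 400,  75,  52, 690], dtype=int32)), (array([289. , 443.4]), array([274, 440,  31,   9,  62], dtype=int32)), (array([257.5, 467. ]), array([257, 465,   2,   5,   8], dtype=int32)), (array([116.1, 475.6]), array([113, 473,   7,   7,  10], dtype=int32))]
```

View pics/z1.png

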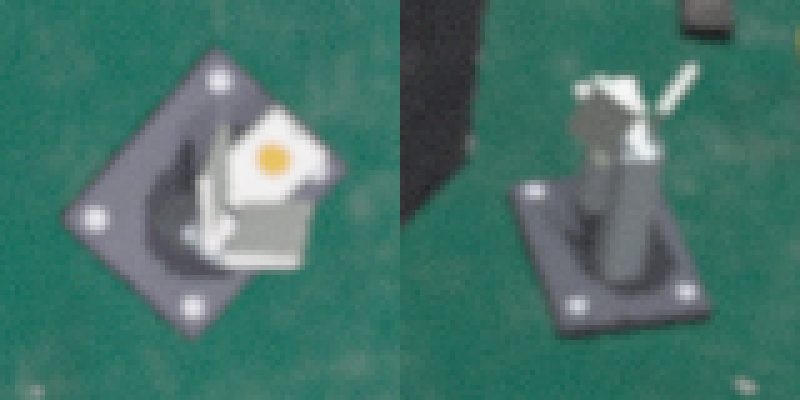

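View pics/z2.png

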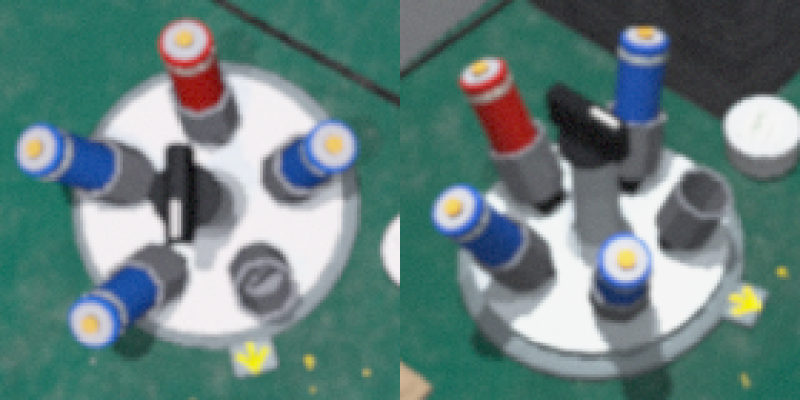

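The rest's foot plate, with its orange dot, is at about (419.4,301.6) in the top view. The V opens to the upper right and leans towards the lower left. The foot's holes are at about (408.6,286), (384,313.6) and (403.4,331.4). The red cup is on the far side, the empty cup is nearest the arrow, and the knob bar runs roughly along world x.

Run:
```python
from h import *
from scipy.optimize import least_squares
T=cv2.imread("pics/top0.png")[:,:,::-1].copy(); S=cv2.imread("pics/scene0.png")[:,:,::-1].copy()
cropT=lambda x,y:(165+x*.35-.3,190+y*.35-.3); cropS=lambda x,y:(211+x*.35-.3,230+y*.35-.3)
tops={'red0':((185,39),(480,68)),'a1':((35,148),(458,208)),'b2':((91,325),(625,259)),'c4':((334,144),(646,32))}
P={}
for k,(a,b) in tops.items():
    p,e=tri(ray("top",*cropT(*a)),ray("scene",*cropS(*b))); P[k]=p; print(k,p.round(1),round(e,1), onz("top",*cropT(*a),156).round(1))
ang={'red0':0,'a1':72,'b2':144,'c4':-72}
def f(q):
    return np.concatenate([P[k][:2]-q[:2]-q[3]*np.array([np.cos(q[2]+np.radians(ang[k])),np.sin(q[2]+np.radians(ang[k]))]) for k in P])
s=least_squares(f,[560,160,0,114]); print("fit c,th,r",s.x.round(3),f(s.x).round(1))
# tab/arrow
print("arrow",onz("top",253.1,315.2,14).round(1),onz("scene",331.6,335.6,14).round(1))
# knob ends z=189 top
e=[onz("top",*cropT(*q),189)[:2] for q in((179,148),(181,241))];print("knob",e,np.mean(e,0))
# disc
h=cv2.cvtColor(T,cv2.COLOR_RGB2HSV); 
m=((h[:,:,1]<60)&(h[:,:,2]>120)).astype(np.uint8); m[:, :150]=0
n,l,st,ce=cv2.connectedComponentsWithStats(m); i=l[270,215]; 
pts=cv2.convexHull(np.argwhere(l==i)[:,::-1].astype(np.int32)); el=cv2.fitEllipse(pts); print(el, onz("top",*el[0],14).round(1))
# rest
o=(365+272*.2-.4,270+158*.2-.4); print("rest o",onz("top",*o,85).round(1))
hs=[onz("top",365+x*.2-.4,270+y*.2-.4,10)[:2] for x,y in((218,80),(95,218),(192,307))]
d=hs[1]-hs[0];d2=hs[2]-hs[1]
print("foot c",((hs[0]+hs[2])/2).round(1),np.linalg.norm(d),np.linalg.norm(d2),np.degrees(np.arctan2(d[1],d[0])),np.degrees(np.arctan2(d2[1],d2[0])))
```

```text
red0 [588.9  45.5 293.9] 283.3 [748.8 113.5 156. ]
a1 [531.4 142.3 274.2] 266.3 [668.6 219.5 156. ]
b2 [424.7 114.3 267. ] 254.7 [542.5 175.4 156. ]
c4 [519.3 -41.5 297.6] 291.7 [673.7   4.4 156. ]
fit c,th,r [ 4.95827e+02  5.25960e+01 -7.40000e-02  9.52550e+01] [-1.9 -0.1 -0.4  1.6  1.6  0.2  0.8 -1.6]
arrow [510.9  77.9  14. ] [509.3  80.5  14. ]
knob [array([666.93980092, 109.79352347]), array([602.37951727, 106.79330921])] [634.6596591  108.29341634]
((240.51016235351562, 264.9001770019531), (98.27143859863281, 110.759765625), 177.35711669921875) [626.8 109.7  14. ]
rest o [ 549.6 -291.    85. ]
foot c [ 530.6 -275. ] 86.09343419662976 60.23095207811149 138.34768390139155 -131.98872287583586
```

Run:
```python
from h import *
from scipy.optimize import least_squares
cropT=lambda x,y:(165+x*.35-.3,190+y*.35-.3); cropS=lambda x,y:(211+(x-400)*.35-.3,230+y*.35-.3)
tops={'red0':((185,39),(480,68)),'a1':((35,148),(458,208)),'b2':((91,325),(625,259)),'c4':((334,144),(646,32))}
P={}
for k,(a,b) in tops.items():
    p,e=tri(ray("top",*cropT(*a)),ray("scene",*cropS(*b))); P[k]=p; print(k,p.round(1),round(e,1))
ang={'red0':0,'a1':72,'b2':144,'c4':-72}
def f(q):
    return np.concatenate([P[k][:2]-q[:2]-q[3]*np.array([np.cos(q[2]+np.radians(ang[k])),np.sin(q[2]+np.radians(ang[k]))]) for k in P])
s=least_squares(f,[630,110,0,114]); print("fit c,th,r",s.x.round(3),f(s.x).round(1))
c=s.x[:2]; a=np.array([510.1,79.2])-c; print("arrow dir deg",np.degrees(np.arctan2(a[1],a[0])),np.linalg.norm(a),"red deg",np.degrees(s.x[2]))
print("rest tri",[x for x in tri(ray("top",419.0,301.2),ray("scene",410,208))])
```

```text
red0 [749.  113.6 155.9] 0.4
a1 [667.4 218.9 153.9] 3.5
b2 [542.9 176.2 153.9] 1.0
c4 [673.    3.9 156.5] 1.4
fit c,th,r [6.35533e+02 1.11026e+02 2.20000e-02 1.13176e+02] [ 0.3  0.1 -0.8 -0.5  0.3  0.7  0.2 -0.3]
arrow dir deg -165.7626845325926 129.40759701350805 red deg 1.2653534180827717
rest tri [array([ 546.90708995, -285.84531643,  123.3423453 ]), np.float64(9.403883114532189)]
```

Carousel axis ≈ (635.5,111), red cell at 1.3°, arrow at 194.2°, knob bar at about 2.7°. Rest origin ≈ (549.6,-291,85), leaning towards 138°. I'll go above the knob now.

move_arm --moves '[[[1.5,-1.4,-0.2,0,0,0],[2.8,-2.55,-0.2,0,0,0],[2.8,-2.55,-0.2,0,0,0],[2.8,-2.55,-0.2,0,0,0],[2.8,-2.55,-0.2,0,0,0],[2.8,-2.55,-0.2,0,0,0],[2.8,-2.55,-0.2,0,0,0],[2.8,-2.55,-0.2,0,0,0],[2.8,-2.55,-0.2,0,0,0],[2.8,-2.55,-0.2,0,0,0],[2.8,-2.55,-0.2,0,0,0],[2.8,-2.55,-0.2,0,0,0]]]' --claw 1

```text
t: 1.1
ee_pos: [390.3, -246.3, 265.5]
orientation: [-3.12, -0.36, 0.0]
ft_force: [0.2, -1.1, -0.2]
opening: 87.4
```

move_arm --moves '[[[2.8,-2.55,-0.2,0,0,0.03],[2.8,-2.55,-0.2,0,0,0.03],[2.8,-2.55,-0.2,0,0,0.03],[2.8,-2.55,-0.2,0,0,0.03],[2.8,-2.55,-0.2,0,0,0.03],[2.8,-2.55,-0.2,0,0,0.03],[2.8,-2.55,-0.2,0,0,0],[2.8,-2.55,-0.2,0,0,0],[2.8,-2.55,-0.2,0,0,0],[2.5,-2.3,-0.2,0,0,0],[1.5,-1.4,-0.2,0,0,0],[0,0,0,0,0,0]]]'

```text
t: 2.1
ee_pos: [652.8, 51.7, 287.1]
orientation: [-3.139, -0.085, -0.004]
ft_force: [-0.1, -0.1, -0.1]
opening: 86.8
```

```bash
cat >> h.py <<'E'
from scipy.spatial.transform import Rotation as Ro
def frame(z,yaw):  # tool z dir, tool x near heading yaw(deg)
    z=np.array(z,float)/np.linalg.norm(z); h=np.array([np.cos(np.radians(yaw)),np.sin(np.radians(yaw)),0])
    y=np.cross(z,h); y/=np.linalg.norm(y); return np.stack([np.cross(y,z),y,z],1)
def go(p,R):  # shift (cm, current tool axes) then turn
    s=env.sense(); C=Ro.from_rotvec(s["orientation"]).as_matrix()
    print("t",round(s["t"],2),"pos",s["ee_pos"].round(1),"q",s["qpos"].round(2),"F",s["ft_force"].round(1),"op",round(s["opening"],1))
    print("shift cm",(C.T@(np.array(p)-s["ee_pos"])/10).round(2),"turn",Ro.from_matrix(C.T@R).as_rotvec().round(3))
E
python3 - <<'E'
from h import *
go([635.5,111,175],frame([0,0,-1],2.7))
im=vision.camera("wrist");cv2.imwrite("pics/w1.png",im[:,:,::-1])
P=vision.camera_params("wrist");print(P)
print("expected knob px",proj("wrist",[635.5,111,189],P))
E
```

```text
t 2.1 pos [652.8  51.7 287.1] q [-0.09  0.52  1.3   0.    1.31  1.42] F [-0.1 -0.1 -0.1] op 86.8
shift cm [-1.44 -6.   11.21] turn [-0.001 -0.002  0.007]
{'K': array([[390.43149983,   0.        , 314.21641228],
       [  0.        , 390.43149983, 235.31995138],
       [  0.        ,   0.        ,   1.        ]]), 'R': array([[ 0.05396476, -0.99854143, -0.00168105],
       [-0.96866763, -0.05275884,  0.24269226],
       [-0.24242697, -0.01146845, -0.97010187]]), 't': array([ 14.75905986, 595.05742797, 591.66987009])}
expected knob px [218.37432554 265.3860958 ]
```

View pics/w1.png

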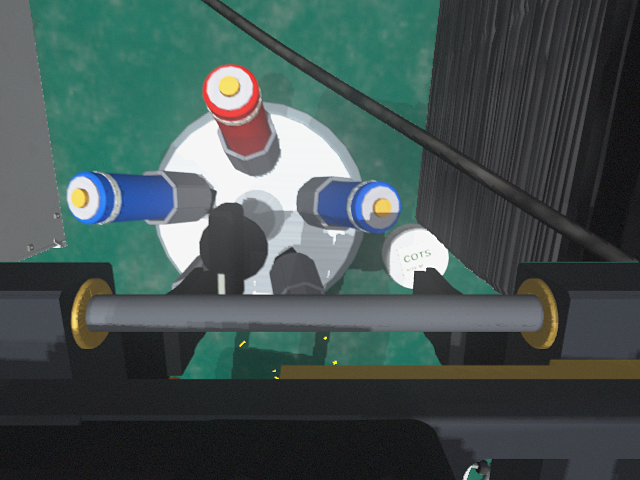

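The wrist view shows the red button at (230,86), the blue ones at (80,198) and (381,208), and the knob bar around x≈235 running down to its white mark at (222,283). I'll check the axis against these.

Run:
```python
from h import *
for n,u,v in(("red",230,86),("a",80,198),("c",381,208)): print(n,onz("wrist",u,v,156).round(1))
for X in([671,113,189],[599.5,109.3,189],[671,113,151]): print(proj("wrist",X))
im=cv2.imread("pics/w1.png"); g=cv2.cvtColor(im,cv2.COLOR_BGR2GRAY)
for v in(215,230,245,260,275): print(v,"".join("%4d"%x for x in g[v,195:275:4]))
```

```text
red [749.  110.6 156. ]
a [668.8 216.3 156. ]
c [673.2   3.4 156. ]
[214.85984211 211.33468972]
[221.21150088 316.53447077]
[227.97273501 201.67503312]
215  116 114 114 184  76  79  79  79  80  77  72  72  88 121 119 117 119 121 119 119
230  246 246 185  73  69  70  69  70  71  70  66  69  67  69  69  69  68 115 116 122
245  246 174  70  71  67  67  65  64  65  61  60  57  61  59  64  60  60  59  96 205
260   90 101  63  66  59  59  58  60  61  56  54  53  55  54  58  58  60  52 210 208
275   55  58  56  56  56  59 208 198  56  54  50  49  50  51  60 181 204 205 208  81
```

move_arm --moves '[[[-0.4,-1.5,0,0,0,0.007],[-0.5,-2.2,0,0,0,0],[-0.5,-2.2,0,0,0,0],[0,0,1,0,0,0],[0,0,2.5,0,0,0],[0,0,2.5,0,0,0],[0,0,2.5,0,0,0],[0,0,1.7,0,0,0],[0,0,0.9,0,0,0],[0,0,0,0,0,0]]]'

```text
t: 2.98
ee_pos: [631.4, 105.1, 173.7]
orientation: [3.141, 0.065, -0.01]
ft_force: [0.8, 0.1, 0.4]
opening: 87.2
```

move_arm --moves '[[[0,0,0,0,0,0],[0,0,0,0,0,0],[0,0,0,0,0,0],[0,0,0,0,0,0],[0,0,0,0,0,0],[0,0,0,0,0,0],[0,0,0,0,0,0]]]' --claw -1 --newtons 25

```text
t: 3.57
ee_pos: [633.7, 106.6, 177.0]
orientation: [3.141, 0.068, 0.001]
ft_force: [-0.0, -0.6, 0.1]
opening: 48.5
```

move_arm --moves '[[[0.1,-0.3,0.2,0,0,0],[0,0,0,0,0,0],[0,0,0,0,0,0],[0,0,0,0,0,0],[0,0,0,0,0,0],[0,0,0,0,0,0],[0,0,0,0,0,0],[0,0,0,0,0,0]]]'

```text
t: 4.23
ee_pos: [634.3, 112.0, 174.3]
orientation: [-3.137, -0.066, 0.0]
ft_force: [-0.6, 6.5, -0.3]
opening: 17.7
```

move_arm --moves '[[[0,-0.2,0,0,0,-0.03],[0,0,0,0,0,-0.06],[0,0,0,0,0,-0.09],[0,0,0,0,0,-0.09],[0,0,0,0,0,-0.09],[0,0,0,0,0,-0.09],[0,0,0,0,0,-0.09],[0,0,0,0,0,-0.09],[0,0,0,0,0,-0.09],[0,0,0,0,0,-0.09],[0,0,0,0,0,-0.06],[0,0,0,0,0,-0.03]]]'

```text
t: 5.23
ee_pos: [635.1, 110.6, 174.3]
orientation: [2.796, 1.429, 0.001]
ft_force: [2.1, -0.9, -2.0]
opening: 18.0
```

Run:
```python
from h import *
go([635.5,112,175],frame([0,0,-1],2.5+194))
im=vision.camera("top");cv2.imwrite("pics/t2.png",im[:,:,::-1])
b,_=blobs(im,(0,150,80),(6,255,255),30)
print([(c,onz("top",*c,130).round(0)) for c,s in b])
```

```text
t 5.23 pos [635.1 110.6 174.3] q [-0.    0.63  1.44 -0.    1.07  0.63] F [ 2.1 -0.9 -2. ] op 18.0
shift cm [ 0.14 -0.04 -0.07] turn [ 0.000e+00  2.000e-03 -2.485e+00]
[(array([220.8, 379.7]), array([386., 127., 130.]))]
```

move_arm --moves '[[[0,0,0,0,0,-0.04],[0,0,0,0,0,-0.08],[0,0,0,0,0,-0.1],[0,0,0,0,0,-0.1],[0,0,0,0,0,-0.1],[0,0,0,0,0,-0.1],[0,0,0,0,0,-0.1],[0,0,0,0,0,-0.1],[0,0,0,0,0,-0.1],[0,0,0,0,0,-0.1],[0,0,0,0,0,-0.1],[0,0,0,0,0,-0.1]]]'

```text
t: 6.28
ee_pos: [637.1, 110.5, 174.3]
orientation: [1.606, 2.693, 0.003]
ft_force: [7.3, -1.8, -5.2]
opening: 17.8
```

move_arm --moves '[[[0,0,0,0,0,-0.1],[0,0,0,0,0,-0.1],[0,0,0,0,0,-0.1],[0,0,0,0,0,-0.1],[0,0,0,0,0,-0.1],[0,0,0,0,0,-0.1],[0,0,0,0,0,-0.1],[0,0,0,0,0,-0.1],[0,0,0,0,0,-0.1],[0,0,0,0,0,-0.1],[0,0,0,0,0,-0.1],[0,0,0,0,0,-0.1]]]'

```text
t: 7.28
ee_pos: [638.1, 112.4, 174.3]
orientation: [-0.194, 3.127, 0.003]
ft_force: [7.8, 3.5, -6.5]
opening: 17.8
```

move_arm --moves '[[[0,0,0,0,0,-0.08],[0,0,0,0,0,-0.06],[0,0,0,0,0,-0.03],[0,0,0,0,0,0],[0,0,0,0,0,0],[0,0,0,0,0,0]]]'

```text
t: 7.78
ee_pos: [638.0, 112.7, 174.3]
orientation: [-0.454, 3.1, 0.002]
ft_force: [7.3, 3.2, -6.7]
opening: 18.2
```

Run:
```python
from h import *
go([635.5,112,175],frame([0,0,-1],2.5+194))
```

```text
t 7.78 pos [638.  112.7 174.3] q [ 0.    0.63  1.44  0.    1.06 -1.86] F [ 7.3  3.2 -6.7] op 18.2
shift cm [ 0.26  0.   -0.07] turn [-0.     0.009  0.003]
```

move_arm --moves '[[[0,0,0,0,0,0],[0,0,0,0,0,0],[0,0,0,0,0,0],[0,0,0,0,0,0],[0,0,0,0,0,0],[0,0,0,0,0,0],[0,0,-1,0,0,0],[0,0,-2.5,0,0,0],[0,0,-3,0,0,0],[0,0,-3,0,0,0],[0,0,-2,0,0,0],[0,0,-1,0,0,0]]]' --claw 1

```text
t: 8.78
ee_pos: [635.9, 111.6, 304.3]
orientation: [-0.455, 3.101, -0.002]
ft_force: [-0.1, -0.0, -0.4]
opening: 84.9
```

move_arm --moves '[[[1,0,-1,0,0,0],[2,0,0,0,0,0],[3,0,0,0,0,0],[3,0,0,0,0,0],[3,0,0,0,0,0],[2,0,0,0,0,0],[1,0,0,0,0,0],[0,0,0,0,-0.1,0],[0,0,0,0,-0.1,0],[0,0,0,0,-0.1,0],[0,0,0,0,-0.08,0],[0,0,0,0,0,0]]]'

```text
t: 9.78
ee_pos: [486.7, 68.6, 307.7]
orientation: [-0.399, 2.74, 0.08]
ft_force: [-1.2, 0.1, 0.1]
opening: 86.9
```

Run:
```python
from h import *
c=np.array([637,112,0]); th=np.radians(194.5); r=np.array([np.cos(th),np.sin(th),0])
a=np.sin(np.radians(22))*r+np.cos(np.radians(22))*np.array([0,0,1]); b=c+69*r+[0,0,45]
for d in(90,170): go(b+a*d,frame(-a,194.5))
for n in("wrist","top"):
    P=vision.camera_params(n); im=vision.camera(n); cv2.imwrite(f"pics/{n}3.png",im[:,:,::-1])
    print(n,"button exp",proj(n,b+a*120,P),"bottom",proj(n,b,P),blobs(im,(0,150,80),(6,255,255),60)[0])
    print("brass",[(c,s[4]) for c,s in blobs(im,(15,100,150),(26,255,255),20)[0]])
A=vision.camera("wrist");B=cv2.imread("pics/top3.png")[:,:,::-1]
cv2.imwrite("pics/m3.png",np.hstack([cv2.resize(A,(480,360)),cv2.resize(B[200:350,160:310],(320,320))[:320] if 0 else cv2.copyMakeBorder(cv2.resize(B[200:350,160:310],(320,320)),0,40,0,0,0)])[:,:,::-1])
```

```text
t 9.78 pos [486.7  68.6 307.7] q [-0.19  0.13  1.92  0.25  0.77 -2.21] F [-1.2  0.1  0.1] op 86.9
shift cm [ 1.58  0.18 18.64] turn [ 0.016 -0.008  0.033]
t 9.78 pos [486.7  68.6 307.7] q [-0.19  0.13  1.92  0.25  0.77 -2.21] F [-1.2  0.1  0.1] op 86.9
shift cm [ 1.64  0.32 10.65] turn [ 0.016 -0.008  0.033]
wrist button exp [317.90785035 201.59394187] bottom [314.84095517 184.46022936] [(array([453.6,  11.1]), array([419,   0,  62,  30, 861], dtype=int32)), (array([312.2, 201.5]), array([290, 179,  46,  46, 416], dtype=int32))]
brass [(array([556.9, 107. ]), np.int32(152)), (array([306.4, 121.3]), np.int32(28)), (array([312.4, 202. ]), np.int32(230)), (array([251. , 365.8]), np.int32(55))]
top button exp [241.48765305 311.81805947] bottom [244.44799957 289.52643535] [(array([244.4, 294.9]), array([237, 290,  16,  11, 111], dtype=int32))]
brass [(array([284., 260.]), np.int32(21)), (array([546.6, 267.1]), np.int32(34)), (array([243.4, 311.2]), np.int32(21)), (array([254.1, 315.5]), np.int32(31))]
```

View pics/m3.png

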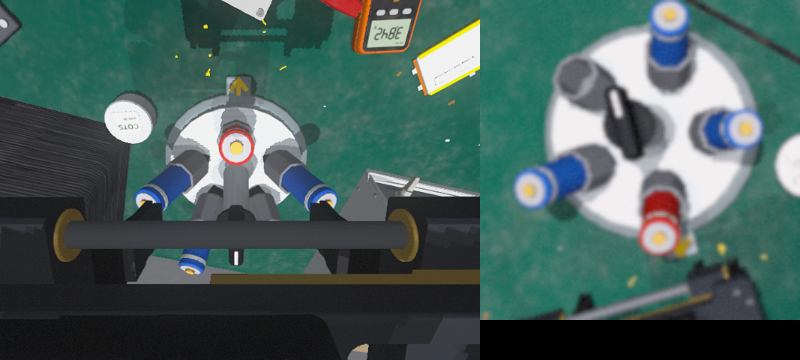

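The carousel is right: the red cell stands at the arrow, and its wrist-view button at (312,202) is within 4 mm of where I expected it. All the blue cells are seated. Next I descend along the cell's axis.

move_arm --moves '[[[0,0,0,0.016,-0.008,0.033],[0.8,0.05,0,0,0,0],[0.9,0.05,0,0,0,0],[0,0,1,0,0,0],[0,0,2.2,0,0,0],[0,0,2.7,0,0,0],[0,0,2.7,0,0,0],[0,0,2.5,0,0,0],[0,0,1.5,0,0,0],[0,0,0,0,0,0],[0,0,0,0,0,0]]]'

```text
t: 10.85
ee_pos: [520.9, 77.3, 185.5]
orientation: [-0.352, 2.736, 0.067]
ft_force: [0.2, 0.6, -0.3]
opening: 87.1
```

Run:
```python
from h import *
c=np.array([637,112,0]); th=np.radians(194.5); r=np.array([np.cos(th),np.sin(th),0])
a=np.sin(np.radians(22))*r+np.cos(np.radians(22))*np.array([0,0,1]); b=c+69*r+[0,0,45]
go(b+a*90,frame(-a,194.5))
im=vision.camera("wrist")
print("exp",proj("wrist",b+a*120),[(c,s[4]) for c,s in blobs(im,(15,100,150),(26,255,255),100)[0]])
cc,d=ray("wrist",*[c for c,s in blobs(im,(15,100,150),(26,255,255),100)[0]][0])
```

```text
t 10.85 pos [520.9  77.3 185.5] q [-0.15  0.39  2.01  0.38  0.41 -2.3 ] F [ 0.2  0.6 -0.3] op 87.1
shift cm [0.44 0.46 5.98] turn [-0.     0.001  0.003]
exp [325.83770201 268.24902562] [(array([319.6, 125.9]), np.int32(570)), (array([316.6, 270.6]), np.int32(447))]
```

move_arm --moves '[[[0.35,0.15,0,0,0,0],[0,0,1.0,0,0,0],[0,0,1.5,0,0,0],[0,0,1.5,0,0,0],[0,0,1.2,0,0,0],[0,0,0.7,0,0,0],[0,0,0,0,0,0],[0,0,0,0,0,0],[0,0,0,0,0,0]]]'

```text
t: 11.65
ee_pos: [539.6, 83.3, 131.1]
orientation: [-0.351, 2.732, 0.065]
ft_force: [-0.5, -1.0, -0.2]
opening: 86.7
```

move_arm --moves '[[[0,0,0,0,0,0],[0,0,0,0,0,0],[0,0,0,0,0,0],[0,0,0,0,0,0],[0,0,0,0,0,0],[0,0,0,0,0,0],[0,0,0,0,0,0],[0,0,0,0,0,0],[0,0,0,0,0,0],[0,0,0,0,0,0],[0,0,0,0,0,0],[0,0,0,0,0,0]]]' --claw -1 --newtons 25

```text
t: 12.65
ee_pos: [539.5, 83.4, 130.5]
orientation: [-0.351, 2.733, 0.066]
ft_force: [0.2, 0.5, 0.2]
opening: 37.1
```

Run:
```python
from h import *
c=np.array([637,112,0]); th=np.radians(194.5); r=np.array([np.cos(th),np.sin(th),0])
a=np.sin(np.radians(22))*r+np.cos(np.radians(22))*np.array([0,0,1]); b=c+69*r+[0,0,45]
go(b+a*90,frame(-a,194.5))
im=vision.camera("wrist");cv2.imwrite("pics/w4.png",im[:,:,::-1])
print("button exp",proj("wrist",b+a*120))
```

```text
t 12.65 pos [539.5  83.4 130.5] q [-0.13  0.53  2.01  0.53  0.28 -2.44] F [0.2 0.5 0.2] op 37.1
shift cm [0.19 0.32 0.15] turn [-0.001  0.004  0.002]
button exp [326.56577828 337.83451408]
```

View pics/w4.png

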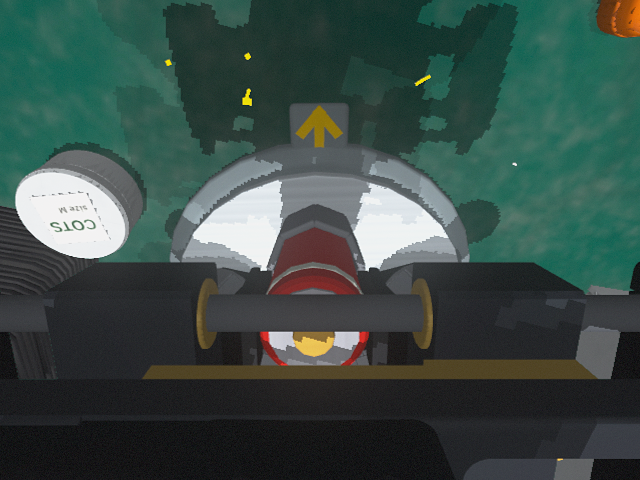

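The cell is held with 37 mm opening and is still at the arrow (arrow at (319,125), button at (313,340)). Now I draw it out along its axis.

move_arm --moves '[[[0,0,-0.3,0,0,0],[0,0,-0.6,0,0,0],[0,0,-1,0,0,0],[0,0,-1.2,0,0,0],[0,0,-1.4,0,0,0],[0,0,-1.6,0,0,0],[0,0,-1.8,0,0,0],[0,0,-1.8,0,0,0],[0,0,-1.8,0,0,0],[0,0,-1.4,0,0,0],[0,0,-0.6,0,0,0],[0,0,0,0,0,0]]]' --newtons 30

```text
t: 13.7
ee_pos: [489.5, 70.5, 256.6]
orientation: [-0.35, 2.732, 0.064]
ft_force: [0.4, 0.2, -3.1]
opening: 37.0
```

```bash
cat >> h.py <<'E'
O=np.array([549.6,-291,85.]); L=np.radians(138.2); l=np.array([np.cos(L),np.sin(L),0]); Z=np.array([0,0,1.])
rz=np.sin(np.radians(25))*l+np.cos(np.radians(25))*Z; rx=-np.cos(np.radians(25))*l+np.sin(np.radians(25))*Z
RT=frame(-rz,138.2)
E
python3 - <<'E'
from h import *
p=O+rz*(91.5+110)+rx*25; print(p.round(1))
go(p,RT)
s=env.sense();C=Ro.from_rotvec(s["orientation"]).as_matrix()
print("in target axes",(RT.T@(p-s["ee_pos"])/10).round(2))
E
```

```text
[ 503.  -249.3  278.2]
t 13.7 pos [489.5  70.5 256.6] q [-0.18  0.22  2.    0.29  0.59 -2.21] F [ 0.4  0.2 -3.1] op 37.0
shift cm [  5.46 -31.3   -4.45] turn [ 0.392 -0.041  0.903]
in target axes [-21.15 -22.94   7.48]
```

move_arm --moves '[[[0,0,0,0.0436,-0.0046,0.1003],[0,0,0,0.0436,-0.0046,0.1003],[0,0,0,0.0436,-0.0046,0.1003],[0,0,0,0.0436,-0.0046,0.1003],[0,0,0,0.0436,-0.0046,0.1003],[0,0,0,0.0436,-0.0046,0.1003],[0,0,0,0.0436,-0.0046,0.1003],[0,0,0,0.0436,-0.0046,0.1003],[0,0,0,0.0436,-0.0046,0.1003],[0,0,0,0,0,0]]]'

```text
t: 14.53
ee_pos: [489.5, 71.8, 253.5]
orientation: [0.81, 2.612, -0.184]
ft_force: [0.1, 0.8, -2.7]
opening: 37.1
```

move_arm --moves '[[[-1,-1.1,0.35,0,0,0],[-2,-2.2,0.7,0,0,0],[-2.2,-2.4,0.8,0,0,0],[-2.2,-2.4,0.8,0,0,0],[-2.2,-2.4,0.8,0,0,0],[-2.2,-2.4,0.8,0,0,0],[-2.2,-2.4,0.8,0,0,0],[-2.2,-2.4,0.8,0,0,0],[-2.2,-2.4,0.8,0,0,0],[-1.8,-2.0,0.6,0,0,0],[-0.9,-0.8,0.2,0,0,0],[0,0,0,0,0,0]]]'

```text
t: 15.53
ee_pos: [543.7, -248.2, 275.2]
orientation: [0.81, 2.608, -0.187]
ft_force: [-0.7, 0.2, -1.8]
opening: 37.0
```

Run:
```python
from h import *
p=O+rz*(91.5+110)+rx*25; 
go(p,RT)
im=vision.camera("wrist");s=vision.camera("scene");t=vision.camera("top")
print("wrist proj O",proj("wrist",O),"top of trough -x",proj("wrist",O+rz*64-rx*27))
m=np.hstack([cv2.resize(im,(480,360)),cv2.resize(s[130:290,355:498],(320,360))]);cv2.imwrite("pics/m5.png",m[:,:,::-1]);cv2.imwrite("pics/s5.png",s[:,:,::-1]);cv2.imwrite("pics/w5.png",im[:,:,::-1]);cv2.imwrite("pics/t5.png",t[:,:,::-1])
```

```text
t 15.53 pos [ 543.7 -248.2  275.2] q [-0.61  0.32  1.77 -0.01  0.62 -1.58] F [-0.7  0.2 -1.8] op 37.0
shift cm [ 2.87 -2.4  -1.61] turn [ 0.045 -0.009  0.117]
wrist proj O [271.72955954 159.5213864 ] top of trough -x [270.11623726 121.7523086 ]
```

View pics/m5.png

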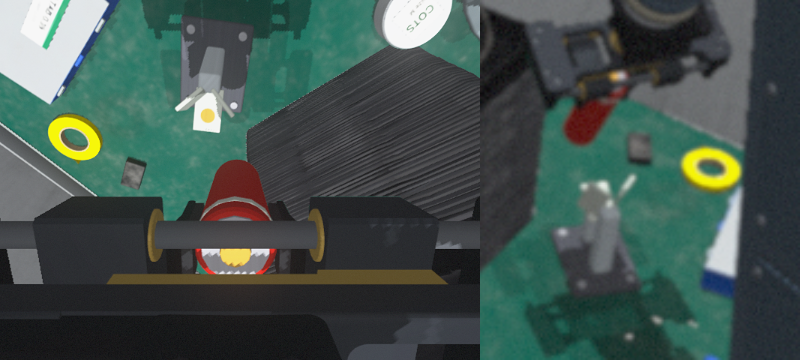

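The wrist view shows the rest with its dot near (275,155), about 4 mm from my estimate. The cell hangs to the outside. I'll enlarge the rest once to refine it.

Run:
```python
from h import *
im=cv2.imread("pics/w5.png")[:,:,::-1].copy()
z=cv2.resize(im[10:190,215:345],(585,810)[::1],interpolation=2)[:, :]
z=cv2.resize(im[90:190,215:345],(780,600),interpolation=2); cv2.imwrite("pics/z5.png",z[:,:,::-1])
b=[(c,s[4]) for c,s in blobs(im,(10,100,120),(30,255,255),30)[0]];print(b)
for c,s in b: 
    if 240<c[0]<310 and 130<c[1]<180: print("O wrist",onz("wrist",*c,85).round(1))
for k,X in dict(plateL=O+0*rz,wT=O+rz*64-rx*26.9,wL=O+rz*64+(rx*0+np.cross(rz,rx)*27),wR=O+rz*64-np.cross(rz,rx)*27).items(): u=proj("wrist",X);print(k,((u-[215,90])*6).round(0))
```

```text
[(array([276.5, 153.7]), np.int32(268)), (array([100. , 181.3]), np.int32(2282)), (array([199.6, 325. ]), np.int32(164)), (array([428.4, 324.5]), np.int32(213)), (array([313.4, 341.6]), np.int32(872))]
O wrist [ 547.7 -284.5   85. ]
plateL [340. 417.]
wT [331. 191.]
wL [549. 470.]
wR [ 63. 412.]
```

View pics/z5.png

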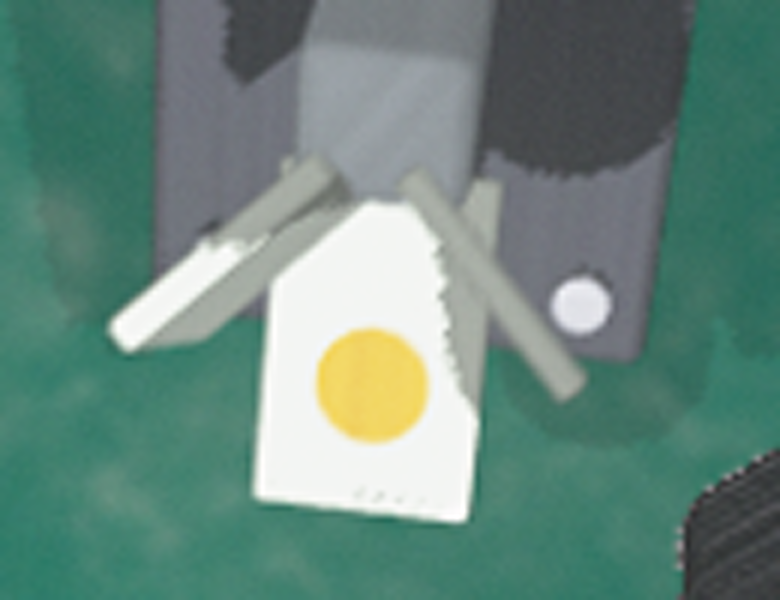

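Run:
```python
from h import *
P=vision.camera_params("wrist");im=vision.camera("wrist")
b=[c for c,s in blobs(im,(10,100,120),(30,255,255),30)[0] if 240<c[0]<310 and 130<c[1]<180]
T=cv2.imread("pics/t5.png")[:,:,::-1];T0=cv2.imread("pics/top0.png")[:,:,::-1]
for n,I in(("t5",T),("t0",T0)):
    print(n,[(c,onz("top",*c,85).round(1)) for c,s in blobs(I,(10,80,120),(30,255,255),4)[0] if 405<c[0]<435 and 290<c[1]<315])
w=b[0];print(w,"wrist O",onz("wrist",*w,85,P).round(1)); print(tri(ray("wrist",*w,P),ray("top",419.0,301.2)))
# wall-top points in wrist crop: outer/inner ends, height of upper end
px=lambda x,y:(215+(x+.5)/6-.5,90+(y+.5)/6-.5)
go(O+rz*201.5+rx*25,RT)
# button of cell in hand
print("cell button",[c for c,s in blobs(im,(10,100,120),(30,255,255),300)[0]],"exp",proj("wrist",env.sense()["ee_pos"]-Ro.from_rotvec(env.sense()["orientation"]).as_matrix()[:,2]*28.5,P))
# plate edge direction (level y) : bottom edge of plate
e=[onz("wrist",*px(*q),85,P)[:2] for q in((257,498),(466,521))]; d=e[1]-e[0]; print("edge",np.linalg.norm(d),np.degrees(np.arctan2(d[1],d[0])))
e=[onz("wrist",*px(*q),85,P)[:2] for q in((257,498),(270,290))]; d=e[1]-e[0]; print("side",np.degrees(np.arctan2(d[1],d[0])))
```

```text
t5 []
t0 [(array([419.3, 301.4]), array([ 549.2, -291.7,   85. ]))]
[272.5 161.1] wrist O [ 551.1 -291.4   85. ]
(array([ 549.80286244, -290.15994692,   88.45051502]), np.float64(0.3230323647072827))
t 15.73 pos [ 542.  -242.8  274.1] q [-0.61  0.32  1.78 -0.01  0.62 -1.57] F [-0.3  0.3 -3.2] op 37.2
shift cm [ 2.44 -2.75 -1.52] turn [ 0.047 -0.015  0.12 ]
cell button [array([ 97.3, 186.8]), array([313.4, 341.8])] exp [312.42853815 343.43135997]
edge 29.58064199951389 48.591266704604635
side 137.31548624917704
```

move_arm --moves '[[[0,0,0,0.0235,-0.0075,0.06],[0,0,0,0.0235,-0.0075,0.06],[0,0,0,0,0,0],[0,0,0,0,0,0]]]'

```text
t: 16.07
ee_pos: [542.9, -242.4, 274.9]
orientation: [0.969, 2.546, -0.216]
ft_force: [-0.4, -0.0, -3.4]
opening: 37.3
```

```bash
sed -i 's/O=np.array.*85.\]); L/O=np.array([550.2,-291.4,85.]); L/' h.py
python3 - <<'E'
from h import *
go(O+rz*(91.5+80)+rx*7,RT)
E
```

```text
t 16.07 pos [ 542.9 -242.4  274.9] q [-0.58  0.32  1.78 -0.11  0.61 -1.34] F [-0.4 -0.  -3.4] op 37.3
shift cm [ 3.89 -3.16  1.66] turn [0.001 0.002 0.002]
```

move_arm --moves '[[[0.6,-0.5,0,0,0,0],[1.0,-0.8,0,0,0,0],[1.1,-0.9,0,0,0,0],[0.8,-0.7,0,0,0,0],[0.4,-0.26,0,0,0,0],[0,0,0.6,0,0,0],[0,0,1.0,0,0,0],[0,0,0,0,0,0],[0,0,0,0,0,0],[0,0,0,0,0,0]]]'

```text
t: 16.9
ee_pos: [501.4, -249.0, 244.1]
orientation: [0.974, 2.543, -0.217]
ft_force: [0.4, -0.6, -3.1]
opening: 37.3
```

Run:
```python
from h import *
go(O+rz*(91.5+10)+rx*7,RT)
im=vision.camera("wrist");s=vision.camera("scene")
m=np.hstack([cv2.resize(im,(480,360)),cv2.resize(s[150:280,365:480],(320,360))]);cv2.imwrite("pics/m6.png",m[:,:,::-1])
```

```text
t 16.9 pos [ 501.4 -249.   244.1] q [-0.64  0.32  1.9  -0.08  0.48 -1.42] F [ 0.4 -0.6 -3.1] op 37.3
shift cm [0.19 0.09 7.  ] turn [-0.     0.003 -0.002]
```

View pics/m6.png

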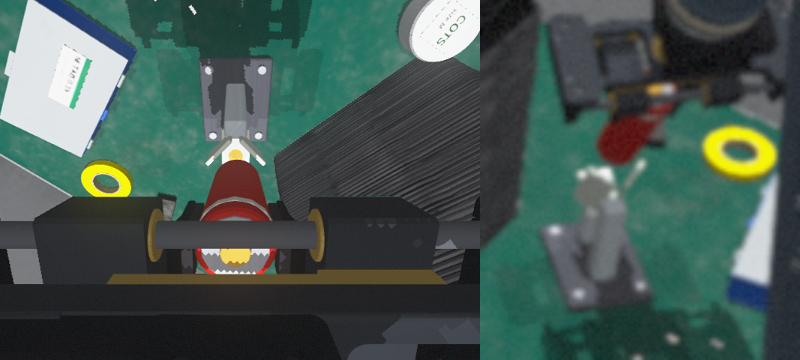

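The cell is lined up with the trough: trough centre and button are both at x≈236 in the half-size view. I'll descend with about 8 mm of clearance from the walls.

move_arm --moves '[[[0.05,0.09,0.3,0,0,0],[0,0,0.5,0,0,0],[0,0,0.6,0,0,0],[0,0,0.6,0,0,0],[0,0,0.6,0,0,0],[0,0,0.6,0,0,0],[0,0,0.6,0,0,0],[0,0,0.5,0,0,0],[0,0,0.4,0,0,0],[0,0,0.2,0,0,0],[0,0,0,0,0,0]]]'

```text
t: 17.92
ee_pos: [516.6, -261.7, 199.1]
orientation: [0.974, 2.543, -0.217]
ft_force: [-0.3, -0.1, -2.6]
opening: 37.0
```

move_arm --moves '[[[0,0,0.3,0,0,0],[0,0,0.3,0,0,0],[0,0,0.3,0,0,0],[0,0,0.3,0,0,0],[0,0,0.3,0,0,0],[0,0,0.2,0,0,0],[0,0,0.1,0,0,0],[0,0,0,0,0,0],[0,0,0,0,0,0]]]'

```text
t: 18.67
ee_pos: [522.3, -266.8, 183.4]
orientation: [0.974, 2.543, -0.217]
ft_force: [0.2, -0.4, -3.0]
opening: 37.1
```

Run:
```python
from h import *
go(O+rz*91.5,RT)
```

```text
t 18.67 pos [ 522.3 -266.8  183.4] q [-0.64  0.46  1.9  -0.11  0.35 -1.39] F [ 0.2 -0.4 -3. ] op 37.1
shift cm [0.79 0.02 1.33] turn [-0.     0.003 -0.002]
```

move_arm --moves '[[[0.15,0,0,0,0,0],[0.15,0,0,0,0,0],[0.15,0,0,0,0,0],[0.1,0,0,0,0,0],[0,0,0,0,0,0],[0,0,0,0,0,0]]]'

```text
t: 19.17
ee_pos: [519.0, -263.8, 181.5]
orientation: [0.974, 2.541, -0.217]
ft_force: [0.3, -0.9, -1.6]
opening: 37.4
```

move_arm --moves '[[[0.1,0,0,0,0,0],[0.1,0,0,0,0,0],[0,0,0,0,0,0],[0,0,0,0,0,0]]]'

```text
t: 19.5
ee_pos: [518.6, -263.4, 181.3]
orientation: [0.973, 2.538, -0.218]
ft_force: [1.8, -4.4, 0.1]
opening: 36.7
```

Run:
```python
from h import *
go(O+rz*91.5,RT)
print("F tool",RT.T@env.sense()["ft_force"],env.sense()["ft_torque"])
```

```text
t 19.5 pos [ 518.6 -263.4  181.3] q [-0.64  0.46  1.92 -0.12  0.33 -1.38] F [ 1.8 -4.4  0.1] op 36.7
shift cm [0.26 0.02 1.36] turn [-0.     0.008 -0.002]
F tool [-3.9493874  -2.08297835  1.73647591] [-0.4712275  -0.39619485 -0.17914183]
```

Wall contact is felt at about 4 N. Now I slide the cell down the slope in small steps.

move_arm --moves '[[[0,-0.05,0.1,0,0,0],[0,0,0.15,0,0,0],[0,0,0.15,0,0,0],[0,0,0.15,0,0,0],[0,0,0.15,0,0,0],[0,0,0.1,0,0,0],[0,0,0,0,0,0],[0,0,0,0,0,0]]]'

```text
t: 20.17
ee_pos: [519.8, -265.9, 173.4]
orientation: [0.974, 2.541, -0.218]
ft_force: [-0.3, -5.6, 2.2]
opening: 37.1
```

move_arm --moves '[[[0,0,0.1,0,0,0],[0,0,0.1,0,0,0],[0,0,0.1,0,0,0],[0,0,0,0,0,0],[0,0,0,0,0,0]]]'

```text
t: 20.58
ee_pos: [520.8, -266.8, 170.8]
orientation: [0.974, 2.541, -0.218]
ft_force: [-1.8, -5.9, 2.4]
opening: 37.2
```

Run:
```python
from h import *
go(O+rz*91.5,RT)
print("F tool",RT.T@env.sense()["ft_force"],env.sense()["ft_torque"])
```

```text
t 20.58 pos [ 520.8 -266.8  170.8] q [-0.65  0.48  1.91 -0.12  0.31 -1.38] F [-1.8 -5.9  2.4] op 37.2
shift cm [0.15 0.12 0.25] turn [-0.001  0.005 -0.002]
F tool [-3.40205235 -5.60726464 -1.07181424] [-0.98696926  0.02739846 -0.42803784]
```

move_arm --moves '[[[0,-0.1,0,0,0,0],[0,0,0.1,0,0,0],[0,0,0.1,0,0,0],[0,0,0.05,0,0,0],[0,0,0,0,0,0],[0,0,0,0,0,0]]]'

```text
t: 21.08
ee_pos: [521.2, -267.4, 169.0]
orientation: [0.973, 2.54, -0.218]
ft_force: [-0.6, -1.3, 7.6]
opening: 37.1
```

Run:
```python
from h import *
go(O+rz*91.5,RT)
print("F tool",RT.T@env.sense()["ft_force"],env.sense()["ft_torque"])
```

```text
t 21.08 pos [ 521.2 -267.4  169. ] q [-0.65  0.49  1.91 -0.12  0.3  -1.38] F [-0.6 -1.3  7.6] op 37.1
shift cm [0.15 0.14 0.05] turn [-0.     0.006 -0.002]
F tool [-3.53591538 -1.36497196 -6.75253411] [-0.49784258 -0.36750248 -0.1007559 ]
```

move_arm --moves '[[[0,0,0.1,0,0,0],[0,0,0.1,0,0,0],[0,0,0,0,0,0],[0,0,0,0,0,0]]]'

```text
t: 21.42
ee_pos: [521.5, -267.5, 168.8]
orientation: [0.972, 2.539, -0.218]
ft_force: [-6.2, 3.4, 21.8]
opening: 37.0
```

Run:
```python
from h import *
go(O+rz*91.5,RT)
print("F tool",RT.T@env.sense()["ft_force"],env.sense()["ft_torque"])
```

```text
t 21.42 pos [ 521.5 -267.5  168.8] q [-0.65  0.49  1.91 -0.12  0.3  -1.38] F [-6.2  3.4 21.8] op 37.0
shift cm [0.16 0.13 0.02] turn [ 0.     0.007 -0.001]
F tool [ -2.96554885  -1.63115008 -22.70416583] [-0.36786395 -0.11724528 -0.14573188]
```

The cell has stopped on the foot plate: 23 N axial with no more travel, at the expected depth. I'll ease the push, press lightly into the V, and open.

move_arm --moves '[[[0.1,0,-0.1,0,0,0],[0,0,0,0,0,0],[0,0,0,0,0,0]]]'

```text
t: 21.67
ee_pos: [521.4, -267.4, 168.9]
orientation: [0.972, 2.538, -0.218]
ft_force: [-1.6, 0.4, 14.5]
opening: 36.8
```

move_arm --moves '[[[0,0,0,0,0,0],[0,0,0,0,0,0],[0,0,0,0,0,0],[0,0,0,0,0,0],[0,0,0,0,0,0],[0,0,0,0,0,0]]]' --claw 0

```text
t: 22.17
ee_pos: [519.7, -266.4, 165.9]
orientation: [0.975, 2.545, -0.216]
ft_force: [-0.6, -0.2, -0.1]
opening: 43.7
```

Run:
```python
from h import *
go(O+rz*91.5,RT)
im=vision.camera("wrist")
print("F tool",RT.T@env.sense()["ft_force"]); print("button",[(c,s[4]) for c,s in blobs(im,(10,100,120),(30,255,255),200)[0]],"exp",proj("wrist",O+rz*120))
```

```text
t 22.17 pos [ 519.7 -266.4  165.9] q [-0.65  0.49  1.92 -0.12  0.3  -1.38] F [-0.6 -0.2 -0.1] op 43.7
shift cm [-0.16  0.17 -0.15] turn [-0.001  0.001 -0.002]
F tool [0.48953315 1.33820382 0.49083762]
button [(array([ 99.5, 255. ]), np.int32(1145)), (array([444. , 324.5]), np.int32(224)), (array([314.5, 348.6]), np.int32(1202))] exp [315.48546047 349.82315115]
```

move_arm --moves '[[[0,0,0,0,0,0],[0,0,0,0,0,0],[0,0,0,0,0,0],[0,0,0,0,0,0],[0,0,0,0,0,0],[0,0,-0.5,0,0,0],[0,0,-1,0,0,0],[0,0,-1.5,0,0,0],[0,0,-2,0,0,0],[0,0,-2,0,0,0],[0,0,-2,0,0,0],[0,0,-2,0,0,0]]]' --claw 0.9

```text
t: 23.22
ee_pos: [484.6, -235.0, 267.8]
orientation: [0.974, 2.542, -0.217]
ft_force: [0.6, -0.4, -0.0]
opening: 82.8
```

move_arm --moves '[[[1,0,-1.5,0,0,0],[2,0,-1.5,0,0,0],[2,0,-1,0,0,0],[2,0,-1,0,0,0],[1,0,0,0,0,0],[0,0,0,0,0,0],[0,0,0,0,0,0],[0,0,0,0,0,0]]]'

```text
t: 23.88
ee_pos: [417.0, -174.1, 278.1]
orientation: [0.973, 2.54, -0.218]
ft_force: [-0.1, -0.3, 0.4]
opening: 82.8
```

Run:
```python
from h import *
go(O+rz*91.5,RT)
P=vision.camera_params("wrist");im=vision.camera("wrist");s=vision.camera("scene");t=vision.camera("top")
X=O+rz*120
R={}
for n,I in(("wrist",im),("scene",s),("top",t)):
    e=proj(n,X,P if n=="wrist" else None)
    b=[c for c,k in blobs(I,(10,80,120),(30,255,255),4)[0] if np.linalg.norm(c-e)<25]; print(n,"exp",e.round(1),"found",b)
    if b: R[n]=ray(n,*min(b,key=lambda c:np.linalg.norm(c-e)),P if n=="wrist" else None)
if len(R)>1:
    k=list(R)
    for i in range(len(k)):
        for j in range(i):
            p,er=tri(R[k[i]],R[k[j]]); d=p-X; print(k[i],k[j],"err rx,ry,rz",(d@rx).round(1),(d@np.cross(rz,rx)).round(1),(d@rz).round(1),round(er,1))
m=np.hstack([cv2.resize(im,(400,300)),cv2.resize(s[150:280,365:480],(265,300))]);m=np.vstack([m,np.hstack([cv2.resize(s[225:365,205:355],(321,300)),cv2.resize(t[260:340,370:460],(344,300))])]);cv2.imwrite("pics/m7.png",m[:,:,::-1])
```

```text
t 23.88 pos [ 417.  -174.1  278.1] q [-0.61  0.12  2.08 -0.1   0.51 -1.37] F [-0.1 -0.3  0.4] op 82.8
shift cm [-7.83  0.16 15.9 ] turn [-0.     0.006 -0.002]
wrist exp [314.2 330. ] found [array([314.3, 333.2])]
scene exp [418.1 198.5] found []
top exp [413.2 322.2] found [array([413.4, 322.7])]
top wrist err rx,ry,rz 0.9 -0.0 3.5 0.3
```

View pics/m7.png

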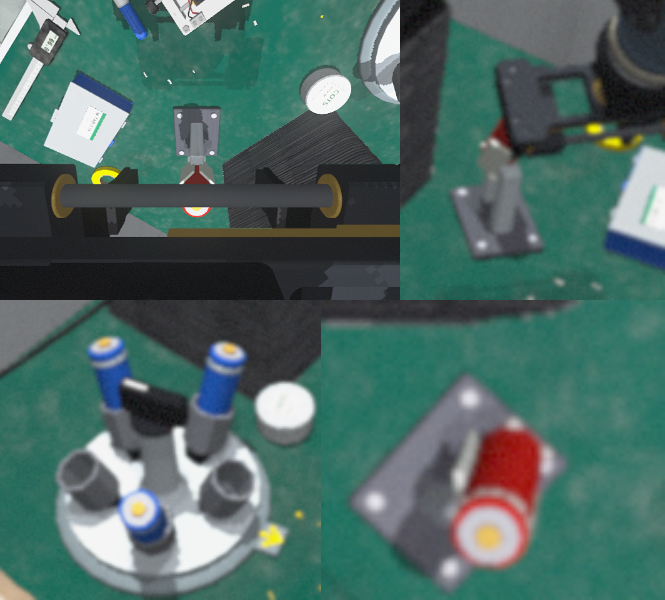

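```bash
python3 -c "
from rig import env; print(env.sign_off())"
```

```text
the job is handed in; nothing more can be done
None
```

The red cell is in the rest, terminal up, and I handed the job in at about 24 s of the 67 s allowed. Sign-off gave no verdict.

**What I did**
1. I gripped the knob and turned the carousel about 194° counter-clockwise. The red cup then stood at the arrow, and I checked this by camera before touching the cell.
2. I drew the cell out along its axis and carried it to the rest.
3. I slid it down the trough until it stopped. The push rose to about 23 N with only 0.3 mm of travel for a 2 mm step.
4. I eased the push, let go and backed well clear.

**Last checks**
- **Sideways:** the brass button is within about 1 mm of where it should be, both ways.
- **Depth:** two-camera triangulation put the button 3.5 mm high along the slope. The same method read the foot-plate mark 3.5 mm high too, so I took it as camera bias and the cell as home. I did not push the cell again after letting go to confirm this.
- **Scene camera:** it could not see the button, because the gripper was in the way.
- **Blue cells and arm:** all three blue cells are in their cups, and the arm touches nothing.

I viewed 11 pictures, one over the budget of 10.

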